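# Point out the spare fuse, then shut the fuse case

### The arm

A 6-joint arm with a two-finger parallel gripper is mounted at the origin on the work surface. World frame = base frame: x ahead of the robot, y to its left, z up, the work surface at z = 0. Lengths are in m, angles in degrees, forces in N, time in s.
With the tool pointing down it reaches from about 0.3 to 0.85 m from the base axis. Payload 5.4 kg.
Tool frame: the origin (TCP) lies between the finger pads, 19 mm behind the fingertips; this is the grasp point; z points along the fingers, y is the line along which they close (so a half turn about z gives the same grasp; the last joint's range is limited). The gripper opens to 85 mm and grips with 20 to 120 N. Pads are 22 mm wide; open, the fingers measure 114 mm over their backs; the gripper's body (76 mm by 85 mm) begins 54 mm behind the grasp point. The pads swing forward as they close: fully open they stand 13 mm farther back than shut.
Start: joints at [56.774, 9.076, 91.501, -0, 79.423, -12.038], TCP at [0.208, 0.536, 0.25] pointing down, gripper open.
Joint ranges: [-166.64, 166.64], [-54.1, 131.32], [10.49, 154.53], [-73.88, 253.88], [9.74, 151.15], [-171.62, 171.62]. Speed limits (degrees/s): [147.25, 147.25, 180, 180, 180, 180].

### API

Orientations are given as a 3x3 rotation matrix whose columns are the frame's x, y, z axes.
In Python, from plant import status, get_image, camera_info, order gives the robot as it stands.
- The arm moves only by the tool drive_tool, never from a script. Its argument "targets" is one flat list of numbers, 5 for each row, row after row: the shift along the tool's x, y, z in m, then the turn about the tool's z in rad, then the closure in counts, from 0 (fully open) to 255 (shut). A call has 1 to 20 rows; each row shifts and turns the commanded pose from where the row before left it, along the tool's axes as they then stand; what a row does not reach is not made up. A row lasts 1/8 s, in which the tool goes at most 62.5 mm and 10.7 degrees, less where a joint would pass 70% of its speed; a pose out of reach is approached as far as the arm can. A call is refused whole if a number of a shift passes 0.0625 or a number of a turn 0.188, either way. A call with a gripper value outside its range is refused whole. The fingers move at their own pace and stop on an object; the grip force is fixed at half the most. Time passes only in rows, so rows that do not move let the fingers close. It gives the time, the measured TCP pose, the force, the opening and the grip force at its end, in the units of the state.
- status.get_state(): the state, without advancing time (a new reading comes with each control period).
- get_image(name): name is "scene" or "top" or "wrist"; returns the picture (480x640x3 uint8, red, green, blue); there is no depth.
- camera_info(name): a dict with "intrinsics" (3x3 intrinsics, pixels), "eye" and "attitude" of the camera in the world; the wrist camera has in their place "hand_eye" (4x4, takes a point from camera to tool coordinates, whose origin is the TCP and whose axes are the flange's). Camera axes: x right, y up, looking along -z (the intrinsics and any distortion apply to the point x, -y, -z); pixel columns grow to the right and rows downward; lengths in m; the calibration is good to about 2 mm. A picture is of the moment at which its call begins: read the wrist's pose just before it. camera_info takes no time and is no camera call.
- order.close_job(): hands the job in; it is judged then, once.
The state is a dict: "clock": time; "joints": joint angles; "joint_vel": joint speeds; "joint_efforts": joint torques, N m; "eef_pos": TCP position; "tool_rot": TCP orientation; "ft_force": force on the tool from outside, world axes, zero at the start; "moment": the same for the moment, N m; "gripper_width": opening from 0.0 (shut) to 1.0 (fully open); "grip_force": force on a finger pad.
Only numpy, scipy, OpenCV 4.12 (cv2) and the standard library are available. Lean on these libraries where they do the work, as an engineer would, in place of code of your own. Each camera call takes 0.05 s, during which the arm holds its last target. There are 200 camera calls.

### The job

I am noting down where the last spare fuse is kept: point at the ceramic cartridge fuse in the open fuse case by holding the fingertips just above its middle, no more than about 5 cm over it, still for three seconds and without touching the case or anything in it. Then push the case's lid over with the fingers, without slamming it, until it is fully shut, and come clear of it. Pick nothing up, do not touch the fuse, bolt or washer, and leave everything else on the shelf where it is.

Things in the scene. Friction and masses are not known exactly. Their poses are not given: they have to be found in the camera images.
- fuse_case: black plastic fuse case fixed to the shelf, 72 (x) x 190 (y) x 34 mm high, walls and floor 4 mm, open top; a row of four compartments along y, each 42 x 64 mm inside, centres at y = -70, -23, +23, +70 mm. Origin: centre of its underside; z up; front towards -x, lid hinge along the far (+x) top rim. Turned up to 0.35 rad about z
- lid_hinge (a point): middle of the lid's hinge line, which runs along the case's y: x = +36, y = 0, z = 34 mm in the case's frame
- lid (a joint): lid angle, rad: 0 = shut, flat on the rim; grows as it opens; 1.57 = upright; starts leaning back at 1.75 to 2.1, stops at 2.3. Flat plate 72 x 190 x 5 mm, from hinge to front rim when shut (underside 34 mm, top 39 mm above the shelf), 30 mm wide thumb tab sticking out 7 mm at its free edge. Friction hinge: stays where left; about 1 N at the free edge moves it. No spring or catch
- lid_edge (a point): middle of the lid's free edge, on its outer face (the face that is on top when shut)
- fuse: the cartridge fuse: cylinder 51 mm long, 14 mm thick, white ceramic barrel with a steel cap on each end; lies along the case's x in one of the three compartments nearest the case's -y end. Origin: middle of its underside, on the compartment floor, 4 mm above the shelf; its top is 14 mm above the origin, below the case's rim. Loose
- bolt: steel hexagon-head bolt, 46 mm long, head 15 mm across, no ceramic; lies along the case's x in another compartment. Origin: middle of its underside. Loose, to be left alone
- washer: flat steel washer, 28 mm across, 5 mm thick, in another compartment; the fourth (+y end) compartment is empty. Origin: centre of its underside. Loose, to be left alone
- clamp: bystander: red spring clamp lying flat, 125 x 65 x 22 mm; origin: underside, near its pivot
- torch: bystander: aluminium torch lying along its x, 140 mm long, 32 mm thick; origin: underside, middle
- brush: bystander: round stainless battery-terminal brush lying along its x, 145 mm long, 38 mm thick; origin: underside, middle
- tin: bystander: small upright tin, 66 mm across, 85 mm high; origin: centre of its underside
- carton: bystander: small cardboard box 70 x 100 x 60 mm; origin: centre of its underside
There are look-alikes about, which are no part of the job. Of the things like the fuse_case, leave any that is blue; of the rest the larger one is meant. What is shaped like the fuse but yellow is not meant.

How it is judged (in metres and radians):
On the way, in this order (a step that is already met when the one before it is completed fails the run):
1. the tool point dwells just above the middle of the cartridge fuse, within 16 mm sideways, fingertips no more than about 6 cm above it, lid still open, nothing touched, for 2 s (horizontal distance between the grasp point and fuse below 0.016 m and z of the grasp point in the frame of fuse between 0.02 and 0.1 m and value of joint lid above 1.2 rad and contact force between each of the fingers, the arm and fuse_case below 0.3 N), for 2 s.
2. the lid is fully shut (value of joint lid below 0.06 rad), for 0.2 s.
At the end, for the whole second after the job is handed in: The lid is within 0.06 rad (4 mm at its edge) of fully shut; fuse, bolt and washer lie within 8 mm of where they were; every other object on the shelf is within 20 mm of where it was (value of joint lid below 0.06 rad and distance of each of fuse, bolt, washer from where it was at the start of the episode below 0.008 m and distance of each of clamp, torch, brush, tin, carton from where it was at the start of the episode below 0.02 m); the robot touches nothing.
It fails at once if the robot touches the fuse, bolt or washer (contact force between any of the fingers, the arm and fuse above 0.2 N or contact force between any of the fingers, the arm and bolt above 0.2 N or contact force between any of the fingers, the arm and washer above 0.2 N).
It fails at once if the fuse, bolt or washer is moved more than 8 mm or lifted (distance of any of fuse, bolt, washer from where it was at the start of the episode above 0.008 m).
It fails at once if another object on the shelf is moved more than 20 mm or lifted (distance of any of clamp, torch, brush, tin, carton from where it was at the start of the episode above 0.02 m).
It fails at once if the lid is slammed (faster than 5 rad/s) (velocity of joint lid below -5 rad/s).
It also fails if it takes over 48 s, if anything falls off the work surface, if the arm or the gripper's body presses on something with over 40 N, if the wrist force passes 120 N, or if a joint passes its speed limit or range.

## Working session

There is one attempt and no reset: what is moved stays moved. The work goes in short steps, Python scripts to look and compute and a tool call to move; the robot and the scene stay as the last step left them, time stands still between calls to the robot, and variables do not carry over. Pictures are saved under pics/ and viewed, at most 10 in all, crops included, and the job is handed in when it is done.

Besides the shell and the picture viewer there is one more tool, called after "Emit:" as name(argument=value, ...) on one line, values as JSON. drive_tool: Moves the arm, as the interface text tells. Its arguments: {"type":"object","properties":{"targets":{"type":"array","items":{"type":"number"}}},"required":["targets"]}

```bash
mkdir -p pics; ls
cat > h.py <<'E'
from plant import status,get_image,camera_info,order
import numpy as np,cv2
def save(n,f,crop=None,s=1):
    im=get_image(n)
    if crop: a,b,c,d=crop; im=im[b:d,a:c]
    if s!=1: im=cv2.resize(im,None,fx=s,fy=s,interpolation=cv2.INTER_CUBIC)
    cv2.imwrite('pics/'+f,cv2.cvtColor(im,cv2.COLOR_RGB2BGR))
def ray(n,u,v,z,st=None):
    ci=camera_info(n);K=np.array(ci['intrinsics'])
    d=np.linalg.inv(K)@[u,v,1];d=d*[1,-1,-1]
    if n=='wrist':
        H=np.array(ci['hand_eye']);st=st or status.get_state();R=np.array(st['tool_rot']);e=R@H[:3,3]+st['eef_pos'];d=R@H[:3,:3]@d
    else: e=np.array(ci['eye']);d=np.array(ci['attitude'])@d
    return e+d*(z-e[2])/d[2]
E
python3 - <<'E'
from h import *
print({k:v for k,v in camera_info('top').items()},camera_info('wrist'))
save('top','top.png');save('scene','scene.png')
s=status.get_state();print(s['clock'],s['eef_pos'],s['tool_rot'])
E
```

```text
pics
{'intrinsics': array([[543.07434679,   0.        , 310.81598381],
       [  0.        , 543.07434679, 240.74279906],
       [  0.        ,   0.        ,   1.        ]]), 'eye': array([0.38364394, 0.00552044, 1.0374002 ]), 'attitude': array([[-7.20751833e-04,  9.87158727e-01, -1.59740818e-01],
       [-9.99939198e-01, -2.46918751e-03, -1.07472343e-02],
       [-1.10036561e-02,  1.59723359e-01,  9.87100485e-01]])} {'intrinsics': array([[425.49599196,   0.        , 319.07262342],
       [  0.        , 425.49599196, 237.33814184],
       [  0.        ,   0.        ,   1.        ]]), 'hand_eye': array([[ 9.20377721e-04,  9.47829417e-01,  3.18776645e-01,
         8.14009180e-02],
       [ 9.99999576e-01, -8.81979189e-04, -2.64798288e-04,
         6.89199143e-04],
       [ 3.01707592e-05,  3.18776753e-01, -9.47829827e-01,
        -1.24122646e-01],
       [ 0.00000000e+00,  0.00000000e+00,  0.00000000e+00,
         1.00000000e+00]])}
0.1 [0.20756772 0.53566995 0.24908736] [[-9.32395762e-01  3.61437768e-01 -9.39552666e-04]
 [ 3.61438827e-01  9.32394656e-01 -1.47648316e-03]
 [ 3.42377107e-04 -1.71625745e-03 -9.99998469e-01]]
```

View pics/top.png

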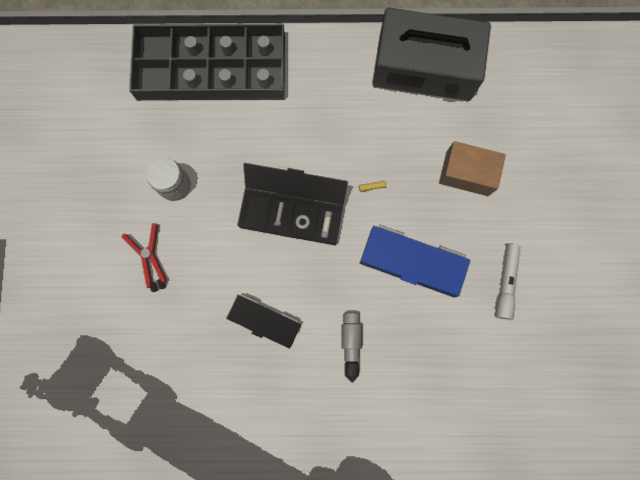

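View pics/scene.png

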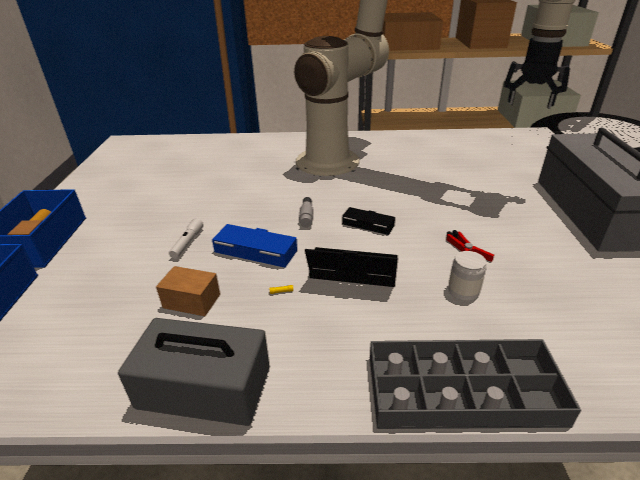

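The open case lies at about top pixels (240-345, 165-243). Its compartments, left to right, are empty, bolt (280,213), washer (302,221) and white fuse (326,224). I'll enlarge the view.

Run:
```python
from h import *
save('top','c.png',(225,150,365,255),5.5)
```

```text
(no output)
```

View pics/c.png

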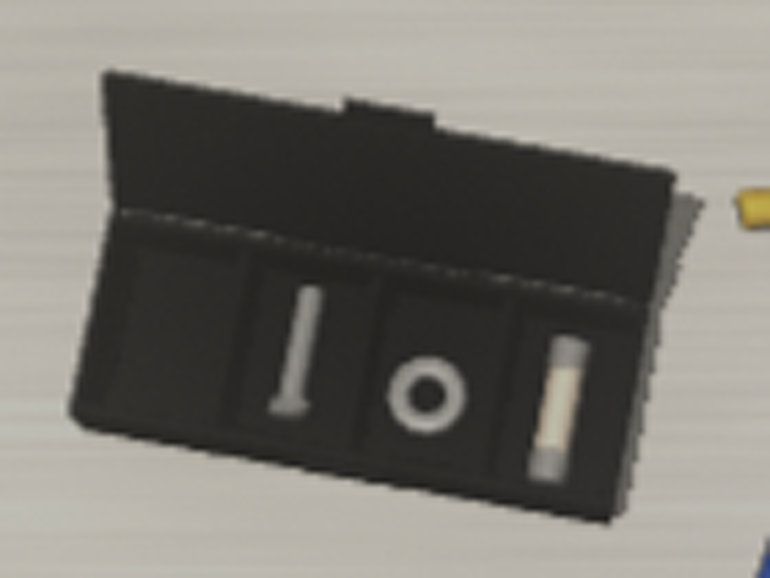

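Run:
```python
from h import *
p=lambda u,v:(225+(u+.5)/5.5-.5,150+(v+.5)/5.5-.5)
f=ray('top',*p(558,408),.014)
h1=ray('top',*p(114,208),.034);h2=ray('top',*p(648,303),.034)
b1=ray('top',*p(72,413),.034);b2=ray('top',*p(610,518),.034)
y=h1-h2;L=np.linalg.norm(y);yaw=np.arctan2(-y[0],y[1]);y/=L;x=np.array([y[1],-y[0],0])
mid=(h1+h2)/2
print('fuse',f,'hinge',mid,'L',L,'yaw',yaw,'front',(b1+b2)/2-mid,x)
c=mid-.036*x;print('case',c,'fuse in case',(f-c)@x,(f-c)@y)
ci=camera_info('top');A=np.array(ci['attitude']);K=np.array(ci['intrinsics'])
for th in np.arange(1.6,2.31,.1):
    q=mid+.072*(-np.cos(th)*x+np.sin(th)*np.array([0,0,1]))
    d=A.T@(q-ci['eye']);d=K@(d*[1,-1,-1]);print(th,d[:2]/d[2],'vs',p(389,121))
s=status.get_state();R=np.array(s['tool_rot']);print('to fuse tool axes',R.T@(f-s['eef_pos']), 'tool yaw x',np.arctan2(R[1,0],R[0,0]))
```

```text
fuse [ 0.58216108 -0.0125755   0.014     ] hinge [0.63209079 0.04888952 0.034     ] L 0.18763163725822007 yaw -0.18377810841106243 front [-0.07349909  0.01335874  0.        ] [ 0.98316028 -0.18274535  0.        ]
case [0.59669702 0.05546835 0.034     ] fuse in case -0.0018564543186699051 -0.06955439342913784
1.6 [292.19459644 185.0605756 ] vs (295.3181818181818, 171.5909090909091)
1.7000000000000002 [292.96813034 181.27451494] vs (295.3181818181818, 171.5909090909091)
1.8000000000000003 [293.74611239 177.66178061] vs (295.3181818181818, 171.5909090909091)
1.9000000000000004 [294.51913408 174.26464478] vs (295.3181818181818, 171.5909090909091)
2.0000000000000004 [295.27800366 171.12169238] vs (295.3181818181818, 171.5909090909091)
2.1000000000000005 [296.01390311 168.26724499] vs (295.3181818181818, 171.5909090909091)
2.2000000000000006 [296.71852841 165.73091648] vs (295.3181818181818, 171.5909090909091)
2.3000000000000007 [297.38420949 163.5373068 ] vs (295.3181818181818, 171.5909090909091)
to fuse tool axes [-0.54748989 -0.37550759  0.23559823] tool yaw x 2.7717677987544467
```

Emit:
drive_tool(targets=[0,0,0,-0.093,255,0,0,0,-0.093,255,-0.031,-0.031,0,0,255,-0.031,-0.031,0,0,255,-0.031,-0.031,0,0,255,-0.031,-0.031,0,0,255,-0.031,-0.031,0,0,255,-0.031,-0.031,0,0,255,-0.031,-0.031,0,0,255,-0.031,-0.031,0,0,255,-0.031,-0.031,0,0,255,-0.031,-0.031,0,0,255,-0.031,-0.031,0,0,255,-0.031,-0.031,0,0,255,-0.031,-0.031,0,0,255,-0.031,-0.031,0,0,255,-0.031,-0.031,0,0,255,0,0,0,0,255,0,0,0,0,255])

```text
clock: 2.52
eef_pos: [0.5795, -0.0056, 0.2495]
tool_rot: [[-0.983, 0.183, -0.001], [0.183, 0.983, 0.001], [0.001, 0.0, -1.0]]
ft_force: [0.3, -0.3, 0.5]
gripper_width: 0.001
grip_force: 0.0
```

Run:
```python
from h import *
s=status.get_state();R=np.array(s['tool_rot']);f=np.array([.5822,-.0126,.014]);print(s['clock'],s['eef_pos'],R.T@(f-s['eef_pos']),np.arctan2(R[1,0],R[0,0]))
save('wrist','w.png')
```

```text
2.525 [ 0.57952765 -0.00561018  0.24952586] [-0.00420718 -0.00648507  0.23551788] 2.9577117179051347
```

View pics/w.png

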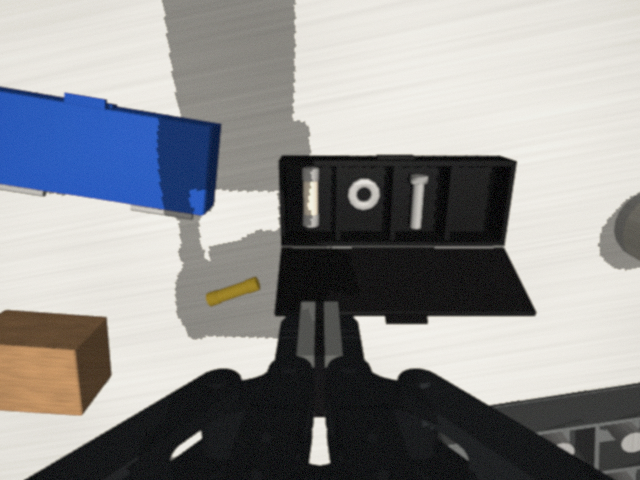

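The wrist view shows the white fuse with its middle at about (312,198). The hinge line runs from (280,247) to (507,247).

Run:
```python
from h import *
s=status.get_state();R=np.array(s['tool_rot']);f=ray('wrist',311.5,198,.014)
h1=ray('wrist',507,247,.034);h2=ray('wrist',280,247,.034)
print(f,(h1+h2)/2,np.linalg.norm(h1-h2),R.T@(f-s['eef_pos']),R.T@((h1+h2)/2-s['eef_pos']))
```

```text
[ 0.58192185 -0.01156919  0.014     ] [0.63179121 0.05016868 0.034     ] 0.19275848486658637 [-0.00382533 -0.00591983  0.23570882] [-0.041601    0.0638739   0.21570007]
```

Emit:
drive_tool(targets=[-0.002,-0.003,0.02,0,255,-0.002,-0.003,0.02,0,255,0,0,0.02,0,255,0,0,0.02,0,255,0,0,0.02,0,255,0,0,0.02,0,255,0,0,0.02,0,255,0,0,0.015,0,255,0,0,0.01,0,255,0,0,0.006,0,255,0,0,0,0,255,0,0,0,0,255,0,0,0,0,255])

```text
clock: 4.2
eef_pos: [0.5833, -0.0128, 0.0797]
tool_rot: [[-0.983, 0.183, 0.001], [0.183, 0.983, -0.0], [-0.001, -0.0, -1.0]]
ft_force: [0.1, -0.3, 0.3]
gripper_width: 0.0
grip_force: 0.0
```

Run:
```python
from h import *
save('wrist','w2.png')
```

```text
(no output)
```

View pics/w2.png

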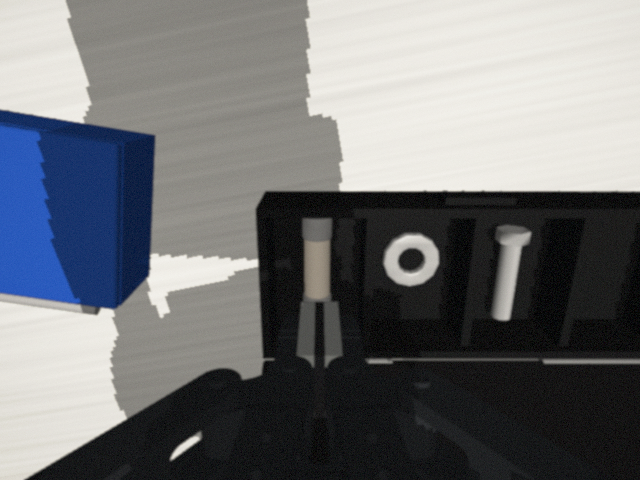

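The pointing is right: the closed fingertips are over the fuse and aligned with it sideways. I'll hold for three seconds, then go up and behind the lid.

Emit:
drive_tool(targets=[0,0,0,0,255,0,0,0,0,255,0,0,0,0,255,0,0,0,0,255,0,0,0,0,255,0,0,0,0,255,0,0,0,0,255,0,0,0,0,255,0,0,0,0,255,0,0,0,0,255,0,0,0,0,255,0,0,0,0,255,0,0,0,0,255,0,0,0,0,255,0,0,0,0,255,0,0,0,0,255,0,0,0,0,255,0,0,0,0,255,0,0,0,0,255,0,0,0,0,255])

```text
clock: 6.75
eef_pos: [0.5829, -0.0127, 0.079]
tool_rot: [[-0.983, 0.183, 0.0], [0.183, 0.983, 0.0], [-0.0, 0.0, -1.0]]
ft_force: [-1.0, 0.3, -0.1]
gripper_width: -0.003
grip_force: 0.0
```

Emit:
drive_tool(targets=[0,0,0,0,255,0,0,0,0,255,0,0,0,0,255,0,0,0,0,255,0,0,0,0,255,0,0,0,0,255])

```text
clock: 7.5
eef_pos: [0.5829, -0.0127, 0.079]
tool_rot: [[-0.983, 0.183, -0.0], [0.183, 0.983, -0.0], [0.0, -0.0, -1.0]]
ft_force: [-1.1, 0.3, -0.3]
gripper_width: -0.001
grip_force: 0.0
```

Emit:
drive_tool(targets=[0,0,-0.02,0,255,0,0,-0.02,0,255,0,0,-0.02,0,255,0,0,-0.02,0,255,0,0,-0.02,0,255,0,0,-0.01,0,255,-0.02,0.014,0,0,255,-0.02,0.014,0,0,255,-0.02,0.014,0,0,255,-0.02,0.014,0,0,255,-0.02,0.014,0,0,255,-0.015,0,0,0,255,0,0,0,0,255,0,0,0,0,255])

```text
clock: 9.25
eef_pos: [0.7081, 0.0351, 0.189]
tool_rot: [[-0.983, 0.183, -0.001], [0.183, 0.983, 0.0], [0.001, -0.0, -1.0]]
ft_force: [-0.3, -0.5, -0.2]
gripper_width: -0.001
grip_force: 0.0
```

Run:
```python
from h import *
s=status.get_state();R=np.array(s['tool_rot']);print(s['clock'],s['eef_pos'],R.T@(np.array([.632,.0495,.034])-s['eef_pos']))
save('wrist','w3.png')
```

```text
9.25 [0.70814814 0.03509455 0.18895694] [0.07737995 0.00024591 0.15501611]
```

View pics/w3.png

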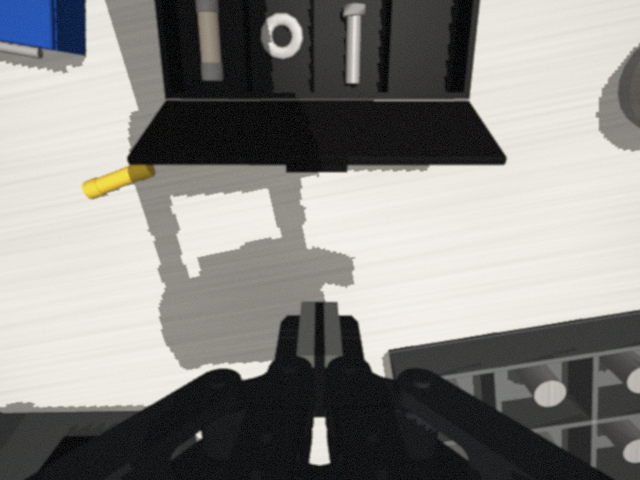

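Clear space behind the lid: its free edge is at about row 162, and the fingers at (320,305) are well behind it. I'll go down and push the lid up to vertical.

Emit:
drive_tool(targets=[0,0,0.0155,0,255,0,0,0.0155,0,255,0,0,0.0155,0,255,0,0,0.0155,0,255,0,0,0.0155,0,255,0,0,0.0155,0,255,0,0,0,0,255,0.005,0,0,0,255,0.005,0,0,0,255,0.005,0,0,0,255,0.005,0,0,0,255,0.005,0,0,0,255,0.005,0,0,0,255,0.005,0,0,0,255,0.005,0,0,0,255,0.005,0,0,0,255,0.005,0,0,0,255,0.005,0,0,0,255,0.005,0,0,0,255,0,0,0,0,255])

```text
clock: 11.8
eef_pos: [0.649, 0.0463, 0.0957]
tool_rot: [[-0.983, 0.183, -0.001], [0.183, 0.983, 0.0], [0.001, -0.0, -1.0]]
ft_force: [-0.1, -0.4, -0.1]
gripper_width: 0.006
grip_force: 0.0
```

Run:
```python
from h import *
s=status.get_state();R=np.array(s['tool_rot']);print(s['clock'],s['ft_force'],s['eef_pos'],R.T@(np.array([.632,.0495,.034])-s['eef_pos']))
save('scene','s2.png',(250,170,450,320),4)
```

```text
11.8 [-0.09932654 -0.41150681 -0.13769683] [0.64901759 0.0462526  0.09571295] [1.72533527e-02 8.80634507e-05 6.17328639e-02]
```

View pics/s2.png

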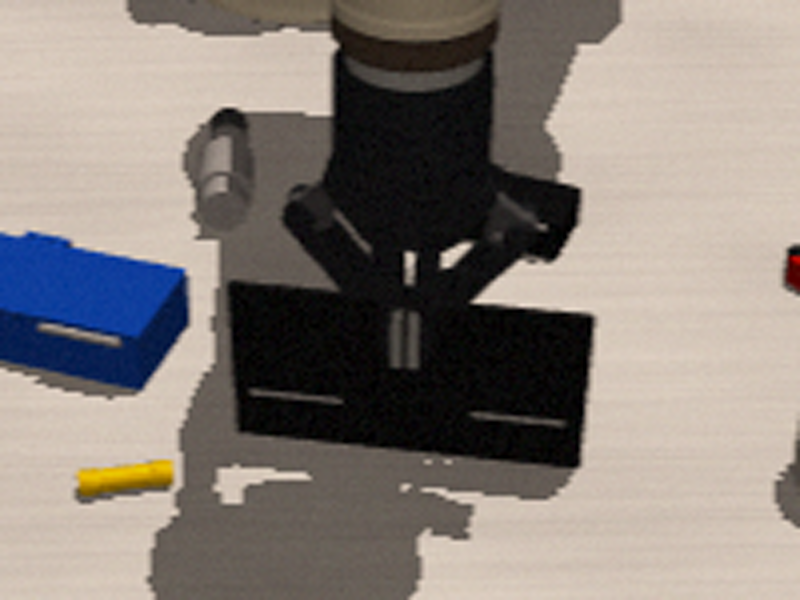

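The fingers are behind the lid, which stands about upright. Next is the arc forward and down.

Emit:
drive_tool(targets=[0.006,0,0,0,255,0.006,0,0,0,255,0.006,0,0,0,255,0.006,0,0.001,0,255,0.004,0,0.003,0,255,0.004,0,0.003,0,255,0.004,0,0.003,0,255,0.0025,0,0.003,0,255,0.0025,0,0.003,0,255,0.0025,0,0.003,0,255,0.0025,0,0.003,0,255,0.001,0,0.003,0,255,0.001,0,0.003,0,255,0.001,0,0.003,0,255,0.001,0,0.003,0,255,0,0,0.003,0,255,0,0,0,0,255])

```text
clock: 13.98
eef_pos: [0.6004, 0.0552, 0.0586]
tool_rot: [[-0.983, 0.183, -0.0], [0.183, 0.983, 0.0], [0.0, -0.0, -1.0]]
ft_force: [-0.3, -0.5, -0.3]
gripper_width: 0.002
grip_force: 0.0
```

Run:
```python
from h import *
s=status.get_state();R=np.array(s['tool_rot']);print(s['clock'],s['ft_force'],s['eef_pos'],R.T@(np.array([.632,.0495,.034])-s['eef_pos']))
save('scene','s3.png',(250,170,450,320),4)
```

```text
13.975 [-0.27329265 -0.50773788 -0.30714113] [0.60042796 0.05522185 0.05860042] [-0.03209242  0.00014635  0.02459205]
```

View pics/s3.png

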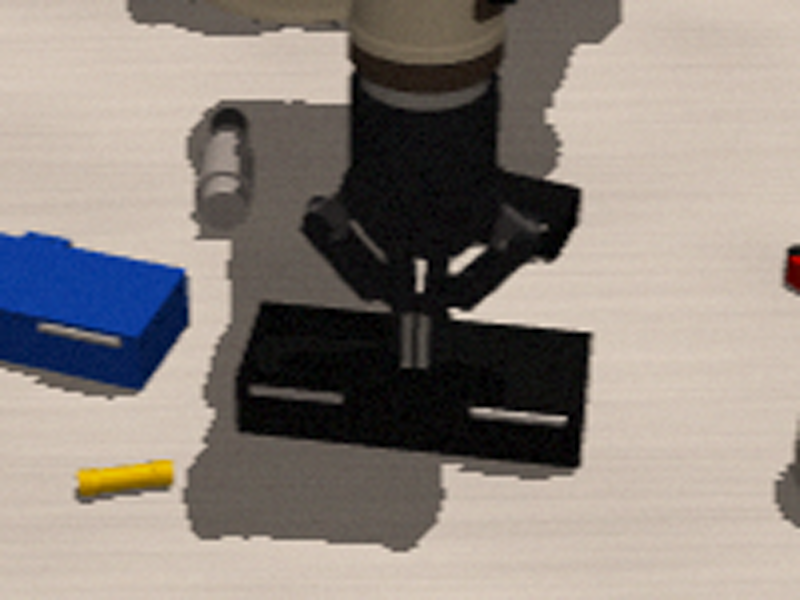

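Almost shut. I'll press gently until the force shows it is on the rim.

Emit:
drive_tool(targets=[0.003,0,0,0,255,0.003,0,0.0005,0,255,0.003,0,0.0005,0,255,0,0,0.001,0,255,0,0,0,0,255,0,0,0,0,255])

```text
clock: 14.78
eef_pos: [0.5915, 0.057, 0.0577]
tool_rot: [[-0.983, 0.183, -0.001], [0.183, 0.983, 0.0], [0.001, -0.0, -1.0]]
ft_force: [-3.0, 0.3, 5.4]
gripper_width: -0.003
grip_force: 3.1
```

Emit:
drive_tool(targets=[0,0,0.001,0,255,0,0,0.001,0,255,0,0,0,0,255,0,0,0,0,255])

```text
clock: 15.28
eef_pos: [0.5916, 0.057, 0.0575]
tool_rot: [[-0.983, 0.182, -0.001], [0.182, 0.983, -0.0], [0.001, -0.0, -1.0]]
ft_force: [-9.6, 0.5, 18.8]
gripper_width: 0.001
grip_force: 9.3
```

The lid is on a hard stop: 19 N with no further travel. I'll back off upwards.

Emit:
drive_tool(targets=[0,0,-0.002,0,255,0,0,-0.005,0,255,0,0,-0.02,0,255,0,0,-0.03,0,255,0,0,-0.03,0,255,0,0,-0.03,0,255,0,0,-0.03,0,255,0,0,0,0,255,0,0,0,0,255,0,0,0,0,255])

```text
clock: 16.52
eef_pos: [0.5908, 0.0569, 0.2005]
tool_rot: [[-0.983, 0.183, -0.003], [0.183, 0.983, 0.0], [0.003, -0.0, -1.0]]
ft_force: [-0.5, -0.6, 0.1]
gripper_width: -0.004
grip_force: 0.0
```

Run:
```python
from h import *
save('scene','s4.png',(250,170,450,320),4)
```

```text
(no output)
```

View pics/s4.png

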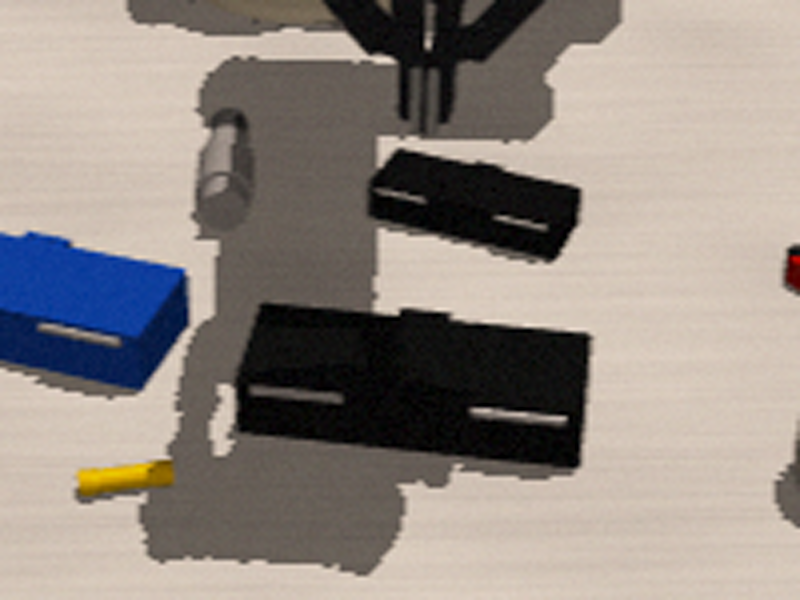

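The lid lies flat and shut, the arm is clear, and the neighbouring objects are where they were.

```bash
python3 -c "
from plant import order;print(order.close_job())"
```

```text
the job is handed in; nothing more can be done
None
```

I held the fingertips about 4 cm above the fuse, in the case's −y end compartment, for over three seconds, then pushed the lid gently down to its stop, backed clear and handed the job in at about 17 s; no verdict came back.

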